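# Let a ratchet rest out against a reference ball

### The arm

A 6-joint arm with a two-finger parallel gripper is mounted at the origin on the work surface. World frame = base frame: x ahead of the robot, y to its left, z up, the work surface at z = 0. Lengths are in mm, angles in rad, forces in N, time in s.
With the tool pointing down it reaches from about 350 to 875 mm from the base axis. Payload 4.2 kg.
Tool frame: the origin (TCP) lies midway between the tips of the shut fingers; the grasp point (between the pads) lies 19 mm behind it; z points along the fingers, y is the direction in which the jaws open and shut (so a half turn about z gives the same grasp; the last joint's range is limited). The gripper opens to 85 mm and grips with 20 to 120 N. Pads are 22 mm wide; open, the fingers measure 114 mm over their backs; the gripper's body (76 mm by 85 mm) begins 54 mm behind the grasp point. The pads swing forward as they close: fully open they stand 13 mm farther back than shut.
Start: joints at [-1.054, 0.385, 0.008, 0, -1.194, -0.259], TCP at [159.363, -604.32, 231.312] pointing down, gripper open.
Joint ranges: [-3.14, 3.14], [-1.21, 2.06], [-1.07, 1.41], [-3.16, 2.05], [-2.99, -0.16], [-3.1, 3.1]. Speed limits (rad/s): [2.79, 2.79, 3.14, 3.14, 3.14, 3.14].

### API

Orientations are given as a unit quaternion [x, y, z, w].
In Python, from bench import arm gives the robot as it stands.
- The arm moves only by the tool send_rows, never from a script. Its arguments are lists of equal length, an entry for each row: "translation": the shift along the tool's x, y, z in mm, a list of three; "dr": the turn, a rotation vector about the tool's x, y, z in degrees, a list of three; "grip": the finger opening in mm, from 0 to 85.4. In form: {"translation": [[dx, dy, dz], ...], "dr": [[ax, ay, az], ...], "grip": [grip, ...]}. A call has exactly 5 rows; each row shifts and turns the commanded pose from where the row before left it, along the tool's axes as they then stand; what a row does not reach is not made up. A row lasts 1/8 s, in which the tool goes at most 62.5 mm and 10.7 degrees, less where a joint would pass 70% of its speed; a pose out of reach is approached as far as the arm can. A call with a gripper value outside its range is refused whole. The fingers move at their own pace and stop on an object; the grip force is fixed at half the most. Time passes only in rows, so rows that do not move let the fingers close, or fill a call up. It gives the time, the measured TCP pose, the force and the opening at its end, in the units of the state.
- arm.read_state(): the state, without advancing time (a new reading comes with each control period).
- arm.get_image(name): name is "side" or "top"; returns the picture (480x640x3 uint8, red, green, blue); there is no depth.
- arm.camera_info(name): a dict with "fx", "fy", "cx", "cy" (pixels), "D" ([k1, k2, p1, p2, k3] as OpenCV has them; the pictures are not rectified), "cam_to_world" (4x4, takes a point from camera to world coordinates). Camera axes: x right, y down, z forward; pixel columns grow to the right and rows downward; lengths in mm; the calibration is good to about 2 mm. A picture is of the moment at which its call begins. camera_info takes no time and is no camera call.
- arm.job_done(): hands the job in, once; it reports no verdict.
Trained networks look in the newest picture that a camera, given by its name, has taken for a name from the list of things; names that differ only in an ending like _2 or _b are one class to them, and where a whole thing is asked for, a point or a joint stands for the part that bears it (a point fixed in the world has none). Each returns a list of dicts, best first, with "confidence" (0 to 1); they miss things now and then, are a little off and sometimes report something else, mostly with a low value. They report only what shows in the picture. A call takes as long as a camera call.
- arm.search_frame(thing, camera): "xyz" ([x, y, z] in mm, in world coordinates, good to about 4 mm: the middle of the surface that is visible of it).
- arm.place_of(thing, camera): "xyz" ([x, y, z] in mm, in world coordinates, good to about 4 mm: a listed point, or the origin of a listed thing).
The state is a dict: "clock": time; "joints": joint angles; "joint_vel": joint speeds; "joint_efforts": joint torques, N m; "position": TCP position; "ee_rot": TCP orientation; "contact_force": force on the tool from outside, world axes, zero at the start; "wrist_torque": the same for the moment, N m; "gripper_width": finger opening in mm.
Only numpy, scipy, OpenCV 4.12 (cv2) and the standard library are available. Lean on these libraries where they do the work, as an engineer would, in place of code of your own. Each camera call takes 0.05 s, during which the arm holds its last target.

### The job

The rest on the fixture plate is held back from the white reference ball by its ratchet. Lift the pawl right out of the teeth, turn the toothed wheel back until the white nose bears on the ball with about 8 newtons (never above 16), then swing the pawl in until it presses on the teeth again and let go. Do not force the wheel against the pawl, and leave the things lying around where they are.

Things in the scene. Friction and masses are not known exactly. Their poses are not given: they have to be found in the camera images.
- stand: Fixed aluminium plate, 14 mm thick, carrying the mechanism. Origin on the table under the wheel's upright axis, z up; the plate spans x -80 to 120, y -160 to 240 mm in its own frame. Nose and ball lie at x = 36 mm on the +y side, the pawl on the -y side. Two levers with black grips, low on the -x edge, are not used.
- wheel (a joint): Ratchet wheel, 119 mm across, 48 to 60 mm above the table. About 0 at the start; grows as it turns BACKWARDS, anticlockwise from above; to 2.0 rad. 16 teeth bar that while the pawl is in. Steady friction (about 7 N at the knob); stays where left. 1 rad back moves the nose 25 mm to the stand's +y; each newton on the ball adds half a newton at the knob.
- knob_top (a point): Top centre of the wheel's black upright knob, a cylinder 16 mm in diameter, from 68 to 112 mm above the table, 50 mm from the wheel's axis; it spins freely on its own axis. At wheel 0 it stands 0.35 rad anticlockwise of the stand's x axis.
- pawl (a joint): Pawl: dark steel double arm, 47 to 59 mm above the table, on an upright pivot at (2.5, -96.4) mm in the stand's frame. 0: fully in; grows as it swings out, anticlockwise from above; clear of all teeth above 0.25; end stop 0.75 rad. Pressing on the teeth it reads 0 to 0.20, as the wheel stands. Stiff pivot (2 N at the pin), stays where left; lifting may drag on the tooth.
- pawl_pin_top (a point): Top centre of the upright steel pin on the pawl's tail, 12 mm in diameter, from 60 to 108 mm above the table, 45 mm from the pivot, on the side away from the wheel; it turns with the pawl. At pawl 0 it lies (22.7, -38.8) mm from the pivot in the stand's frame; moving it anticlockwise about the pivot (first to +x and +y) lifts the pawl.
- ratchet: The ring of 16 teeth of the wheel; origin under the wheel's axis on the table level; turns with the wheel.
- pawl_tooth: The small round tooth (8 mm) at the pawl's wheel end that falls between the wheel's teeth; origin on the pawl's pivot axis at table level; turns with the pawl.
- nose: White plastic nose of the slide, a disc 22 mm across with a flat face; origin at the centre of this face, 34 mm above the table; moves along the stand's +y as the wheel is turned back. It is backed by a stiff spring of 5 N per mm.
- ball_seat: White ceramic reference ball of 26 mm diameter on a round steel seat, fixed on the plate in line with the nose; origin under it on the plate's top; the ball's centre is 20 mm above the origin. At the start the gap between the nose and the ball is 15 to 38 mm; measured positions are too coarse to set the bearing force, it has to be felt at the knob.
- ring_gauge: Loose steel ring, 40 mm across, 12 mm tall, lying on the plate; bystander. Origin under its centre.
- gauge_block: Loose steel block, 35 x 9 x 20 mm, on the plate; bystander. Origin under its centre.
- ball_tray: Grey plastic tray, 120 x 160 x 35 mm; bystander. Origin under its centre.
- cleaner_bottle: White bottle, 60 mm across, 150 mm tall; bystander. Origin under its centre.

How it is judged:
By the outcome, as a careful person would: the job done as asked, in the order asked, and still so for the second after the job is handed in, with the robot touching nothing.
It also fails if it takes over 72 s, if anything falls off the work surface, if the arm or the gripper's body presses on something with over 40 N, if the wrist force passes 120 N, or if a joint passes its speed limit or range.

## Working session

There is one attempt and no reset: what is moved stays moved. The work goes in short steps, Python scripts to look and compute and a tool call to move; the robot and the scene stay as the last step left them, time stands still between calls to the robot, and variables do not carry over. Pictures are saved under pics/ and viewed, and the job is handed in when it is done.

Besides the shell and the picture viewer there is one more tool, called after "Request:" as name(argument=value, ...) on one line, values as JSON. send_rows: Moves the arm, as the interface text tells. Its arguments: {"type":"object","properties":{"translation":{"type":"array"},"dr":{"type":"array"},"grip":{"type":"array"}},"required":["translation","dr","grip"]}

```bash
ls; mkdir -p pics; cat > h.py <<'E'
import numpy as np, cv2
from bench import arm
def snap(n,f):
    im=arm.get_image(n); cv2.imwrite('pics/'+f,im[:,:,::-1]); return im
def K(n):
    c=arm.camera_info(n); return np.array([[c['fx'],0,c['cx']],[0,c['fy'],c['cy']],[0,0,1.]]),np.array(c['D'],float),np.array(c['cam_to_world'],float)
def proj(n,P):
    k,D,T=K(n); W=np.linalg.inv(T); r,_=cv2.Rodrigues(W[:3,:3]); return cv2.projectPoints(np.array(P,float).reshape(-1,1,3),r,W[:3,3],k,D)[0].reshape(-1,2)
def ray(n,uv,z):
    k,D,T=K(n); p=cv2.undistortPoints(np.array(uv,float).reshape(-1,1,2),k,D).reshape(-1,2)
    d=np.c_[p,np.ones(len(p))]@T[:3,:3].T; o=T[:3,3]; return o+d*((z-o[2])/d[:,2])[:,None]
E
python3 - <<'E'
from h import *
np.set_printoptions(precision=1,suppress=True)
s=arm.read_state();print(s)
for n in('top','side'):
    snap(n,n+'0.png'); print(n,K(n)[2])
    for t in('stand','knob_top','pawl_pin_top','wheel','nose','ball_seat','ratchet','pawl','ring_gauge','gauge_block','cleaner_bottle','ball_tray','pawl_tooth'):
        try: print(t,[(np.array(d['xyz']),round(d['confidence'],2)) for d in arm.place_of(t,n)[:2]])
        except Exception as e: print(t,e)
print(arm.read_state()['clock'])
E
```

```text
pics
{'clock': 0.0, 'joints': array([-1.1,  0.4,  0. , -0. , -1.2, -0.3]), 'joint_vel': array([-0.,  0., -0.,  0., -0., -0.]), 'joint_efforts': array([ -0. , -39.2,  18.8,   4.2,  -0. ,  -0. ]), 'position': array([ 159.2, -603.8,  230.2]), 'ee_rot': array([-0.1,  1. ,  0. , -0. ]), 'contact_force': array([ 0.2, -0.3,  0.1]), 'wrist_torque': array([ 0., -0., -0.]), 'gripper_width': 85.34984686338366}
top [[   0.    -1.     0.1  433.4]
 [  -1.    -0.     0.   173.1]
 [  -0.    -0.1   -1.  1341.7]
 [   0.     0.     0.     1. ]]
stand [(array([542.8,  30.6,  -1.8]), 0.71)]
knob_top [(array([588.1,  48.2, 112.6]), 0.58)]
pawl_pin_top [(array([ 573.7, -103.5,  111.1]), 0.7), (array([582.8, 442.1,   1.7]), 0.52)]
wheel it knows: ball_seat, ball_tray, cleaner_bottle, gauge_block, knob_top, nose, pawl_pin_top, pawl_tooth, ratchet, ring_gauge, stand
nose [(array([569.9, 150.7,  34. ]), 0.63)]
ball_seat [(array([565.8, 180.4,  14.1]), 0.72)]
ratchet []
pawl it knows: ball_seat, ball_tray, cleaner_bottle, gauge_block, knob_top, nose, pawl_pin_top, pawl_tooth, ratchet, ring_gauge, stand
ring_gau
[... 555 characters left out ...]
bottle, gauge_block, knob_top, nose, pawl_pin_top, pawl_tooth, ratchet, ring_gauge, stand
nose [(array([572.6, 149.3,  35. ]), 0.62), (array([644.5, -76. ,  13.2]), 0.31)]
ball_seat [(array([569. , 176.9,  18.2]), 0.56), (array([478.7, 117.3,  16.5]), 0.54)]
ratchet [(array([542.2,  27.8,  -1.1]), 0.83), (array([568.1, 179. ,  15.5]), 0.43)]
pawl it knows: ball_seat, ball_tray, cleaner_bottle, gauge_block, knob_top, nose, pawl_pin_top, pawl_tooth, ratchet, ring_gauge, stand
ring_gauge [(array([644.9, -75.5,  15.7]), 0.46)]
gauge_block [(array([480.2, 116. ,  12. ]), 0.58)]
cleaner_bottle [(array([384.5, 501.6,   2.2]), 0.93)]
ball_tray [(array([582.8, 445.9,   5.9]), 0.76)]
pawl_tooth []
1.2
```

View pics/top0.png

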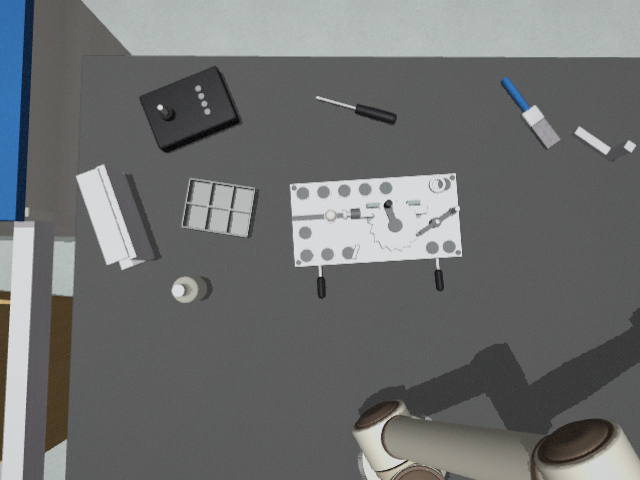

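View pics/side0.png

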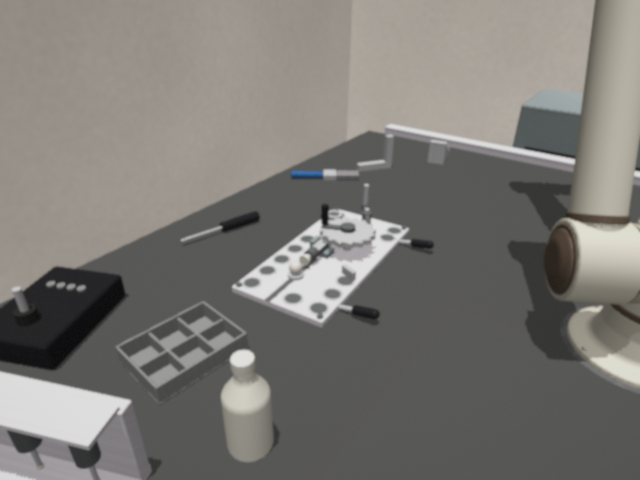

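```bash
python3 - <<'E'
from h import *
im=cv2.imread('pics/top0.png')
cv2.imwrite('pics/top0z.png',cv2.resize(im[165:275,285:470],None,fx=4.3,fy=4.3,interpolation=cv2.INTER_CUBIC))
m=(im.min(2)>175).astype(np.uint8); m[:165]=0;m[275:]=0;m[:,:280]=0;m[:,475:]=0
m=cv2.morphologyEx(m,cv2.MORPH_CLOSE,np.ones((9,9)))
c=max(cv2.findContours(m,0,2)[0],key=cv2.contourArea)
P=ray('top',c.reshape(-1,2),14.)
r=cv2.minAreaRect(P[:,:2].astype(np.float32)); print(r, cv2.boxPoints(r))
E
```

```text
((544.6607666015625, 67.82000732421875), (224.89488220214844, 400.8672180175781), 4.130049228668213) [[ 418.06998  259.63458]
 [ 446.9407  -140.19164]
 [ 671.2516  -123.99457]
 [ 642.38086  275.83167]]
```

```bash
sleep 1; ls pics
```

```text
side0.png
top0.png
top0z.png
```

View pics/top0z.png

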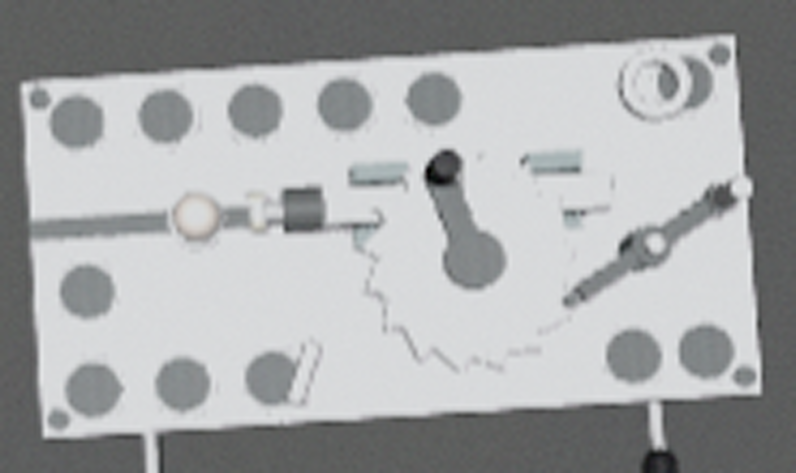

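```bash
python3 - <<'E'
from h import *
np.set_printoptions(precision=1,suppress=True)
z=lambda a:(np.array(a)+.5)/4.3-.5+np.array([285,165])
C=ray('top',z([[22,83],[735,36],[762,393],[43,438]]),14.)[:,:2]; print(C)
L=np.array([[120,240],[120,-160],[-80,-160],[-80,240]],float)
l=L-L.mean(0);c=C-C.mean(0)
th=np.arctan2((l[:,0]*c[:,1]-l[:,1]*c[:,0]).sum(),(l*c).sum())
R=np.array([[np.cos(th),-np.sin(th)],[np.sin(th),np.cos(th)]]); t=C.mean(0)-R@L.mean(0)
print('yaw',th,'origin',t, 'res',C-(L@R.T+t))
S=lambda p:R@np.array(p)+t
print('knob exp',S([50*np.cos(.35),50*np.sin(.35)]),'meas',ray('top',z([[447,163]]),112.))
print('pin exp',S([25.2,-135.2]),'meas',ray('top',z([[742,188]]),108.))
print('hub',ray('top',z([[476,260]]),66.),'pivot',S([2.5,-96.4]),ray('top',z([[655,243]]),66.))
print('ball',ray('top',z([[197,216]]),34.), 'nose tip',ray('top',z([[250,212]]),34.),'ring',ray('top',z([[655,84]]),20.))
E
```

```text
[[ 641.2  275.7]
 [ 670.5 -122.2]
 [ 471.5 -135.9]
 [ 442.8  261.3]]
yaw 0.07243026644551281 origin [539.5  28.4] res [[-0.6 -0.8]
 [-0.2  0.3]
 [ 0.3  1.1]
 [ 0.5 -0.7]]
knob exp [585.1  48.9] meas [[585.8  48.  112. ]]
pin exp [ 574.4 -104.7] meas [[ 574.5 -104.5  108. ]]
hub [[539.6  27.7  66. ]] pivot [548.9 -67.6] [[549.5 -67.5  66. ]]
ball [[565.2 177.   34. ]] nose tip [[567.6 147.9  34. ]] ring [[642.3 -76.5  20. ]]
```

```bash
cat >> h.py <<'E'
from scipy.spatial.transform import Rotation as Ro
YAW=.0724; O=np.array([539.5,28.2])
def SW(p): c,s=np.cos(YAW),np.sin(YAW); return np.array([[c,-s],[s,c]])@np.array(p,float)+O
def tgt(x,y,z,ang):  # ang: world angle of tool y (mod pi)
    s=arm.read_state(); R=Ro.from_quat(s['ee_rot']).as_matrix(); p=s['position']
    cur=np.arctan2(R[1,1],R[0,1]); d=(ang-cur+np.pi/2)%np.pi-np.pi/2
    print('t',round(s['clock'],2),'pos',p.round(1),'yangle',round(cur,3),'tilt',R[:,2].round(3),'grip',round(s['gripper_width'],1),'j6',s['joints'][5].round(2),'F',np.array(s['contact_force']).round(1))
    print('tool delta mm',(R.T@(np.array([x,y,z])-p)).round(1),' rotz tool deg',np.degrees(-d).round(1))
def pin(a): 
    w=np.arctan2(-38.8,22.7)+a; return SW(np.array([2.5,-96.4])+45*np.array([np.cos(w),np.sin(w)])), w+YAW+np.pi/2
def knob(a): w=.35+a; return SW(50*np.array([np.cos(w),np.sin(w)])), w+YAW+np.pi/2
E
python3 -c "
from h import *
p,a=pin(0);print(p,a);tgt(*p,150,a)
p,a=knob(0);print(p,a);tgt(*p,150,a)"
```

```text
[ 574.44078545 -104.86205642] 0.6017554725454852
t 1.2 pos [ 159.4 -604.3  231.3] yangle 1.829 tilt [ 0.  0. -1.] grip 85.3 j6 -0.26 F [ 0.  -0.1  0.2]
tool delta mm [-528.7  377.1   81.3]  rotz tool deg 70.3
[585.10538432  48.6975345 ] 1.9931963267948967
t 1.2 pos [ 159.4 -604.3  231.3] yangle 1.829 tilt [ 0.  0. -1.] grip 85.3 j6 -0.26 F [ 0.  -0.1  0.2]
tool delta mm [-578.1  522.9   81.3]  rotz tool deg -9.4
```

Request:
send_rows(translation=[[-45, 32, 0], [-45, 32, 0], [-45, 32, 0], [-45, 32, 0], [-45, 32, 0]], dr=[[0, 0, 0], [0, 0, 0], [0, 0, 0], [0, 0, 0], [0, 0, 0]], grip=[34, 34, 34, 34, 34])

```text
clock: 1.82
position: [337.1, -390.9, 231.6]
ee_rot: [-0.129, 0.992, -0.0, 0.0]
contact_force: [0.5, 0.3, -0.2]
gripper_width: 34.1
```

Request:
send_rows(translation=[[-45, 32, 0], [-45, 32, 0], [-45, 32, 0], [-45, 32, 0], [-45, 32, 0]], dr=[[0, 0, 0], [0, 0, 0], [0, 0, 0], [0, 0, 0], [0, 0, 0]], grip=[34, 34, 34, 34, 34])

```text
clock: 2.45
position: [514.0, -178.6, 231.7]
ee_rot: [-0.129, 0.992, -0.0, 0.0]
contact_force: [1.0, -1.1, -0.3]
gripper_width: 34.2
```

Request:
send_rows(translation=[[-40, 28, 0], [-39, 28, 0], [0, 0, 0], [0, 0, 0], [0, 0, 0]], dr=[[0, 0, 0], [0, 0, 0], [0, 0, 10], [0, 0, 10], [0, 0, 10]], grip=[34, 34, 34, 34, 34])

```text
clock: 3.08
position: [575.1, -105.6, 231.2]
ee_rot: [0.135, 0.991, -0.0, -0.0]
contact_force: [0.3, -0.0, 0.6]
gripper_width: 34.1
```

Request:
send_rows(translation=[[0, 0, 10], [0, 0, 20], [0, 0, 20], [0, 0, 20], [0, 0, 0]], dr=[[0, 0, 10], [0, 0, 10], [0, 0, 10], [0, 0, 10], [0, 0, 0]], grip=[34, 34, 34, 34, 34])

```text
clock: 3.7
position: [574.0, -105.9, 159.8]
ee_rot: [0.463, 0.887, -0.001, -0.002]
contact_force: [-0.5, 0.4, 0.6]
gripper_width: 34.0
```

```bash
python3 -c "
from h import *
p,a=pin(0);tgt(*p,73,a)
snap('top','t1.png');snap('side','s1.png')
im=cv2.imread('pics/s1.png');cv2.imwrite('pics/s1z.png',cv2.resize(im[120:330,230:440],None,fx=2.8,fy=2.8,interpolation=2))"
```

```text
t 3.7 pos [ 574.  -105.9  159.8] yangle 0.609 tilt [-0.004 -0.    -1.   ] grip 34.0 j6 -2.63 F [-0.5  0.4  0.6]
tool delta mm [ 0.4  1.3 86.8]  rotz tool deg 0.4
```

View pics/s1z.png

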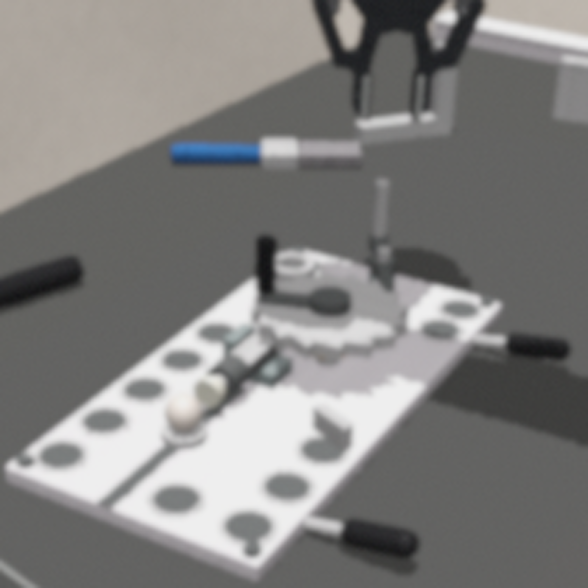

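The side view shows the gripper above the pin (zoomed at 380,185), jaws about the pin's width either side. I'll descend now.

Request:
send_rows(translation=[[0, 1.3, 25], [0, 0, 25], [0, 0, 20], [0, 0, 15], [0, 0, 0]], dr=[[0, 0, 0], [0, 0, 0], [0, 0, 0], [0, 0, 0], [0, 0, 0]], grip=[34, 34, 34, 34, 34])

```text
clock: 4.42
position: [575.9, -105.2, 75.9]
ee_rot: [0.463, 0.886, -0.0, -0.0]
contact_force: [0.6, -0.8, 0.6]
gripper_width: 34.0
```

Request:
send_rows(translation=[[0, 0, 0], [0, 0, 0], [0, 0, 0], [0, 0, 0], [0, 0, 0]], dr=[[0, 0, 0], [0, 0, 0], [0, 0, 0], [0, 0, 0], [0, 0, 0]], grip=[18, 18, 18, 18, 18])

```text
clock: 5.05
position: [576.1, -105.2, 76.4]
ee_rot: [0.464, 0.886, 0.0, 0.0]
contact_force: [0.7, 0.4, -0.5]
gripper_width: 18.1
```

```bash
python3 -c "
from h import *
p,a=pin(0);tgt(*p,73,a)
p,a=pin(.45);tgt(*p,73,a)
print(Ro.from_quat(arm.read_state()['ee_rot']).as_matrix().round(2))
"
```

```text
t 5.05 pos [ 576.1 -105.2   76.4] yangle 0.607 tilt [ 0. -0. -1.] grip 18.1 j6 -2.63 F [ 0.7  0.4 -0.5]
tool delta mm [ 1.2 -1.2  3.4]  rotz tool deg 0.3
t 5.05 pos [ 576.1 -105.2   76.4] yangle 0.607 tilt [ 0. -0. -1.] grip 18.1 j6 -2.63 F [ 0.7  0.4 -0.5]
tool delta mm [ 5.6 18.4  3.4]  rotz tool deg -25.5
[[-0.57  0.82  0.  ]
 [ 0.82  0.57 -0.  ]
 [-0.    0.   -1.  ]]
```

Request:
send_rows(translation=[[1, 2.3, 0], [0, 2.3, 0], [0.1, 2.3, 0], [0, 2.3, 0], [0.1, 2.3, 0]], dr=[[0, 0, -3], [0, 0, -3], [0, 0, -3], [0, 0, -3], [0, 0, -3]], grip=[18, 18, 18, 18, 18])

```text
clock: 5.68
position: [583.4, -97.2, 76.3]
ee_rot: [0.343, 0.939, -0.001, -0.001]
contact_force: [-1.1, -1.6, 1.1]
gripper_width: 17.7
```

Request:
send_rows(translation=[[0.1, 2.3, 0], [0, 2.3, 0], [0.1, 2.3, 0], [0, 2.3, 0], [0.1, 2.3, 0]], dr=[[0, 0, -3], [0, 0, -3], [0, 0, -3], [0, 0, -3], [0, 0, -3]], grip=[18, 18, 18, 18, 18])

```text
clock: 6.3
position: [590.2, -87.8, 76.3]
ee_rot: [0.218, 0.976, -0.0, -0.0]
contact_force: [0.7, -3.5, 0.2]
gripper_width: 17.9
```

```bash
python3 -c "
from h import *
p,a=pin(.53);tgt(*p,73,a)
snap('side','s2.png')
im=cv2.imread('pics/s2.png');cv2.imwrite('pics/s2z.png',cv2.resize(im[150:300,280:430],None,fx=4,fy=4,interpolation=2))
im=snap('top','t2.png');cv2.imwrite('pics/t2z.png',cv2.resize(im[165:275,285:470,::-1],None,fx=4.3,fy=4.3,interpolation=2))
"
```

```text
t 6.3 pos [590.2 -87.8  76.3] yangle 1.132 tilt [-0.    -0.001 -1.   ] grip 17.9 j6 -2.13 F [ 0.7 -3.5  0.2]
tool delta mm [0.8 0.6 3.3]  rotz tool deg 0.0
```

View pics/s2z.png

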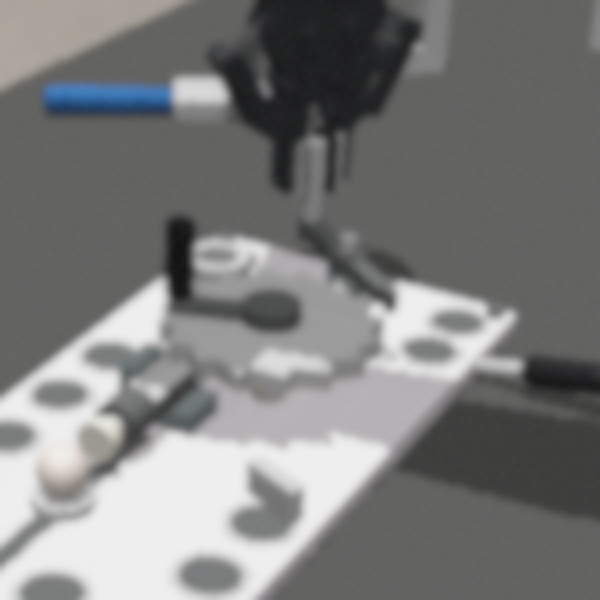

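View pics/t2z.png

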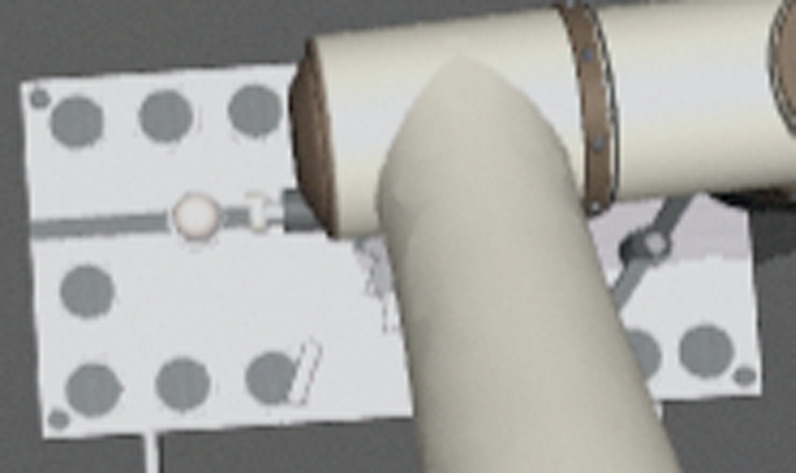

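Request:
send_rows(translation=[[0, -2.5, 0], [0, 0, -20], [0, 0, -30], [0, 0, -30], [0, 0, 0]], dr=[[0, 0, 0], [0, 0, 0], [0, 0, 0], [0, 0, 0], [0, 0, 0]], grip=[18, 18, 34, 34, 34])

```text
clock: 7.02
position: [590.8, -89.1, 159.2]
ee_rot: [0.218, 0.976, 0.001, 0.003]
contact_force: [0.5, 0.3, -0.4]
gripper_width: 33.8
```

Request:
send_rows(translation=[[0, 0, 0], [0, 0, 0], [0, 0, 0], [0, 0, 0], [0, 0, 0]], dr=[[0, 0, -10], [0, 0, -10], [0, 0, -10], [0, 0, -10], [0, 0, -9.3]], grip=[34, 34, 34, 34, 34])

```text
clock: 7.65
position: [588.4, -89.1, 155.1]
ee_rot: [-0.211, 0.978, 0.0, -0.001]
contact_force: [1.1, -0.1, -0.5]
gripper_width: 34.4
```

```bash
python3 -c "
from h import *
p,a=knob(0);tgt(*p,76,a)
"
```

```text
t 7.65 pos [588.4 -89.1 155.1] yangle 1.996 tilt [-0.002  0.    -1.   ] grip 34.4 j6 -1.27 F [ 1.1 -0.1 -0.5]
tool delta mm [-53.9 126.8  79.2]  rotz tool deg 0.1
```

Request:
send_rows(translation=[[-18, 42, 0], [-18, 42, 0], [-18, 43, 0], [0, 0, 0], [0, 0, 0]], dr=[[0, 0, 0], [0, 0, 0], [0, 0, 0], [0, 0, 0], [0, 0, 0]], grip=[34, 34, 34, 34, 34])

```text
clock: 8.28
position: [586.1, 48.6, 155.5]
ee_rot: [-0.209, 0.978, 0.0, -0.001]
contact_force: [0.9, -0.2, 0.6]
gripper_width: 34.5
```

```bash
python3 -c "
from h import *
p,a=knob(0);tgt(*p,76,a)
im=snap('top','t3.png');cv2.imwrite('pics/t3z.png',cv2.resize(im[165:275,285:470,::-1],None,fx=4.3,fy=4.3,interpolation=2))
im=snap('side','s3.png')[:,:,::-1];cv2.imwrite('pics/s3z.png',cv2.resize(im[150:300,280:430],None,fx=4,fy=4,interpolation=2))
"
```

```text
t 8.28 pos [586.1  48.6 155.5] yangle 1.991 tilt [-0.002 -0.    -1.   ] grip 34.5 j6 -1.51 F [ 0.9 -0.2  0.6]
tool delta mm [ 0.8  0.4 79.5]  rotz tool deg -0.1
```

View pics/s3z.png

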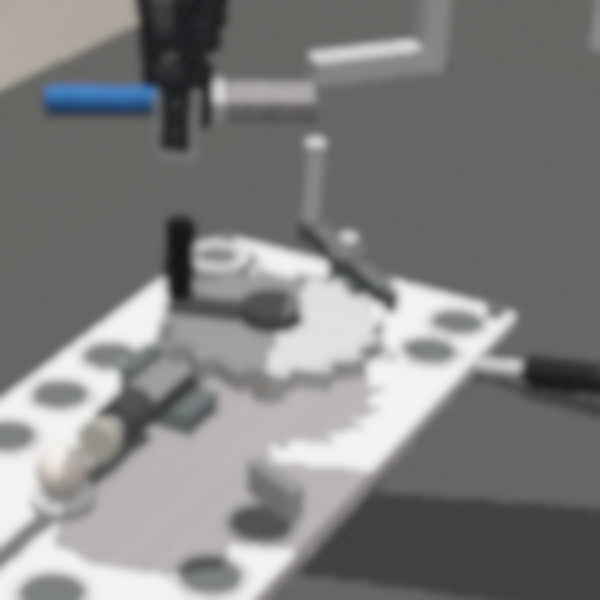

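View pics/t3z.png

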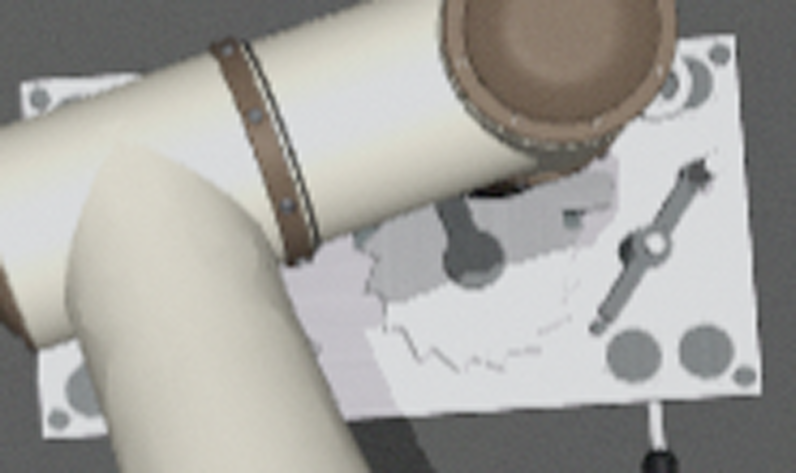

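Both views show the pawl well clear of the teeth (tooth end at 598,328 in the top crop) and the gripper over the knob. I'll descend now.

Request:
send_rows(translation=[[0.8, 0, 25], [0, 0, 25], [0, 0, 18], [0, 0, 9], [0, 0, 0]], dr=[[0, 0, 0], [0, 0, 0], [0, 0, 0], [0, 0, 0], [0, 0, 0]], grip=[34, 34, 34, 34, 34])

```text
clock: 9.0
position: [585.8, 47.6, 78.9]
ee_rot: [-0.208, 0.978, -0.0, -0.001]
contact_force: [0.1, -1.2, -0.0]
gripper_width: 34.1
```

Request:
send_rows(translation=[[0, 0, 0], [0, 0, 0], [0, 0, 0], [0, 0, 0], [0, 0, 0]], dr=[[0, 0, 0], [0, 0, 0], [0, 0, 0], [0, 0, 0], [0, 0, 0]], grip=[20, 20, 20, 20, 20])

```text
clock: 9.62
position: [586.0, 48.4, 79.4]
ee_rot: [-0.209, 0.978, -0.0, 0.0]
contact_force: [0.1, 0.3, -0.6]
gripper_width: 20.3
```

```bash
python3 -c "
from h import *
p,a=knob(0);tgt(*p,76,a)
im=snap('side','s4.png')[:,:,::-1];cv2.imwrite('pics/s4z.png',cv2.resize(im[150:300,280:430],None,fx=4,fy=4,interpolation=2))
"
```

```text
t 9.62 pos [586.   48.4  79.4] yangle 1.991 tilt [ 0.  0. -1.] grip 20.3 j6 -1.51 F [ 0.1  0.3 -0.6]
tool delta mm [0.7 0.6 3.4]  rotz tool deg -0.1
```

View pics/s4z.png

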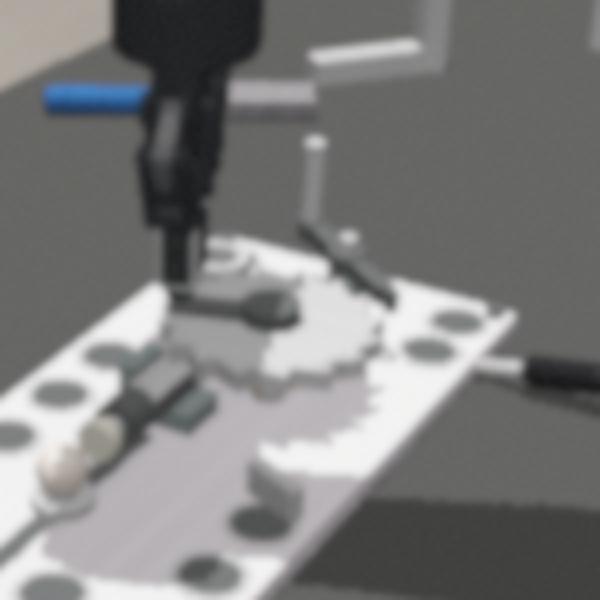

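Request:
send_rows(translation=[[0.7, 2, 0], [0.1, 2, 0], [0, 2, 0], [0.1, 2, 0], [0, 2, 0]], dr=[[0, 0, -2.3], [0, 0, -2.3], [0, 0, -2.3], [0, 0, -2.3], [0, 0, -2.3]], grip=[20, 20, 20, 20, 20])

```text
clock: 10.3
position: [581.3, 55.5, 79.4]
ee_rot: [-0.307, 0.952, -0.001, 0.001]
contact_force: [4.2, -6.0, -1.6]
gripper_width: 19.7
```

```bash
cat >> h.py <<'E'
def feel():
    s=arm.read_state(); R=Ro.from_quat(s['ee_rot']).as_matrix(); d=s['position'][:2]-O
    ang=np.arctan2(d[1],d[0])-YAW-.35; r=np.hypot(*d)
    t=np.array([-d[1],d[0]])/r; f=np.array(s['contact_force'])
    print('t',round(s['clock'],2),'tcp wheel ang %.3f r %.1f z %.1f  tool ang %.3f'%(ang,r,s['position'][2],np.arctan2(R[1,1],R[0,1])-YAW-.35-np.pi/2),'Ftan %.1f Frad %.1f Fz %.1f'%(f[:2]@t,f[:2]@d/r,f[2]),'w %.1f'%s['gripper_width'])
E
python3 -c "
from h import *
feel()"
```

```text
t 10.3 tcp wheel ang 0.156 r 50.0 z 79.4  tool ang 0.201 Ftan -7.3 Frad 0.3 Fz -1.6 w 19.7
```

Request:
send_rows(translation=[[0.1, 2, 0], [0, 2, 0], [0.1, 2, 0], [0, 2, 0], [0, 2, 0]], dr=[[0, 0, -2.3], [0, 0, -2.3], [0, 0, -2.3], [0, 0, -2.3], [0, 0, -2.3]], grip=[20, 20, 20, 20, 20])

```text
clock: 10.92
position: [575.2, 63.4, 79.4]
ee_rot: [-0.401, 0.916, -0.001, 0.001]
contact_force: [5.0, -5.1, -2.3]
gripper_width: 20.1
```

```bash
python3 -c "
from h import *
feel()
im=snap('top','t5.png');cv2.imwrite('pics/t5z.png',cv2.resize(im[165:275,285:470,::-1],None,fx=4.3,fy=4.3,interpolation=2))
im=snap('side','s5.png')[:,:,::-1];cv2.imwrite('pics/s5z.png',cv2.resize(im[200:300,260:380],None,fx=5,fy=5,interpolation=2))
feel()"
```

```text
t 10.93 tcp wheel ang 0.356 r 50.1 z 79.4  tool ang 0.402 Ftan -7.1 Frad -0.1 Fz -2.3 w 20.1
t 11.03 tcp wheel ang 0.361 r 50.1 z 79.4  tool ang 0.401 Ftan -6.5 Frad 0.0 Fz -3.2 w 20.1
```

View pics/s5z.png

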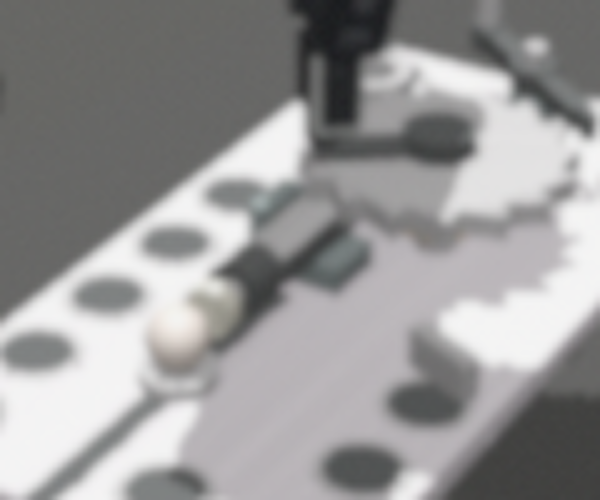

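View pics/t5z.png

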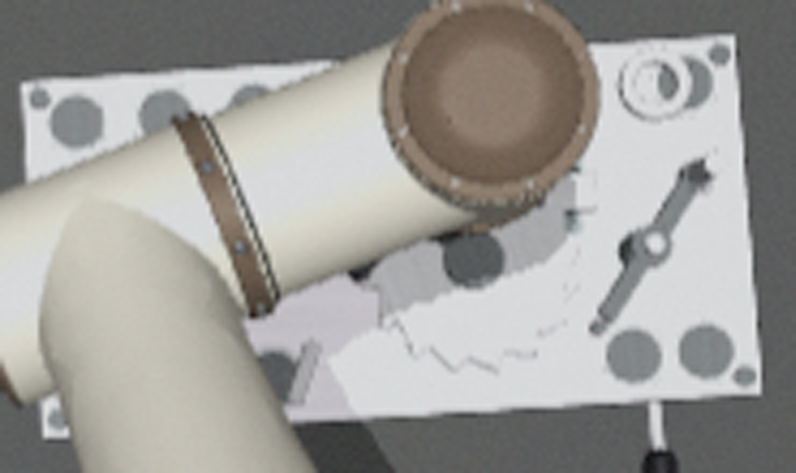

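Request:
send_rows(translation=[[0, 0.8, 0], [0, 0.8, 0], [0, 0.8, 0], [0, 0.8, 0], [0, 0.8, 0]], dr=[[0, 0, -0.92], [0, 0, -0.92], [0, 0, -0.92], [0, 0, -0.92], [0, 0, -0.92]], grip=[20, 20, 20, 20, 20])

```text
clock: 11.65
position: [572.4, 66.2, 79.4]
ee_rot: [-0.437, 0.9, -0.001, 0.001]
contact_force: [5.7, -5.1, -4.0]
gripper_width: 19.7
```

```bash
python3 -c "
from h import *
feel()"
```

```text
t 11.65 tcp wheel ang 0.435 r 50.2 z 79.4  tool ang 0.482 Ftan -7.7 Frad -0.1 Fz -4.0 w 19.7
```

Request:
send_rows(translation=[[0, 0.8, 0], [0, 0.8, 0], [0, 0.8, 0], [0, 0.8, 0], [0, 0.8, 0]], dr=[[0, 0, -0.92], [0, 0, -0.92], [0, 0, -0.92], [0, 0, -0.92], [0, 0, -0.92]], grip=[20, 20, 20, 20, 20])

```text
clock: 12.28
position: [569.4, 68.8, 79.4]
ee_rot: [-0.473, 0.881, -0.001, 0.002]
contact_force: [5.4, -4.0, -3.5]
gripper_width: 19.8
```

```bash
python3 -c "
from h import *
feel()"
```

```text
t 12.28 tcp wheel ang 0.514 r 50.4 z 79.4  tool ang 0.562 Ftan -6.7 Frad 0.0 Fz -3.5 w 19.8
```

Request:
send_rows(translation=[[0, 0.8, 0], [0, 0.8, 0], [0, 0.8, 0], [0, 0.8, 0], [0, 0.8, 0]], dr=[[0, 0, -0.92], [0, 0, -0.92], [0, 0, -0.92], [0, 0, -0.92], [0, 0, -0.92]], grip=[20, 20, 20, 20, 20])

```text
clock: 12.9
position: [566.2, 71.1, 79.4]
ee_rot: [-0.508, 0.862, -0.001, 0.002]
contact_force: [6.2, -4.0, -3.9]
gripper_width: 20.0
```

```bash
python3 -c "
from h import *
feel()
im=snap('side','s6.png')[:,:,::-1];cv2.imwrite('pics/s6z.png',cv2.resize(im[200:300,260:380],None,fx=5,fy=5,interpolation=2))
feel()"
```

```text
t 12.9 tcp wheel ang 0.592 r 50.5 z 79.4  tool ang 0.642 Ftan -7.4 Frad -0.1 Fz -3.9 w 20.0
t 12.95 tcp wheel ang 0.594 r 50.5 z 79.4  tool ang 0.643 Ftan -7.6 Frad -0.1 Fz -4.8 w 20.1
```

View pics/s6z.png

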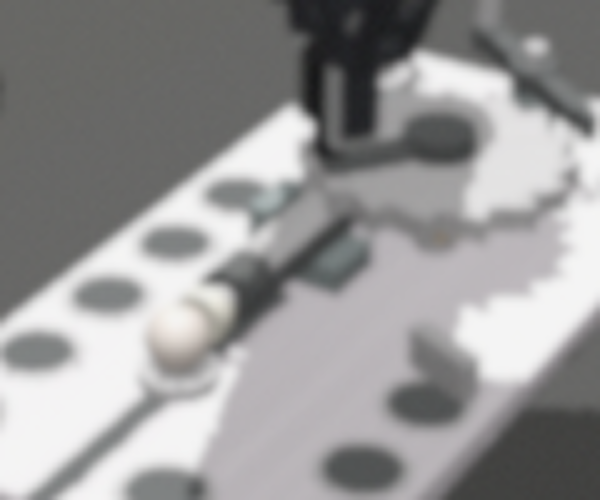

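Request:
send_rows(translation=[[0.2, 0.4, 0], [0.1, 0.4, 0], [0.1, 0.4, 0], [0, 0.4, 0], [0, 0.4, 0]], dr=[[0, 0, -0.46], [0, 0, -0.46], [0, 0, -0.46], [0, 0, -0.46], [0, 0, -0.46]], grip=[20, 20, 20, 20, 20])

```text
clock: 13.58
position: [564.5, 72.0, 79.4]
ee_rot: [-0.525, 0.851, -0.001, 0.002]
contact_force: [6.3, -3.8, -4.7]
gripper_width: 20.2
```

```bash
python3 -c "
from h import *
feel()"
```

```text
t 13.57 tcp wheel ang 0.629 r 50.4 z 79.4  tool ang 0.682 Ftan -7.4 Frad -0.2 Fz -4.7 w 20.2
```

Request:
send_rows(translation=[[0, 0.4, 0], [0, 0.4, 0], [0, 0.4, 0], [0, 0.4, 0], [0, 0.4, 0]], dr=[[0, 0, -0.46], [0, 0, -0.46], [0, 0, -0.46], [0, 0, -0.46], [0, 0, -0.46]], grip=[20, 20, 20, 20, 20])

```text
clock: 14.2
position: [562.8, 72.9, 79.4]
ee_rot: [-0.542, 0.841, -0.001, 0.002]
contact_force: [7.1, -4.5, -5.1]
gripper_width: 20.0
```

```bash
python3 -c "
from h import *
feel()"
```

```text
t 14.2 tcp wheel ang 0.667 r 50.4 z 79.4  tool ang 0.722 Ftan -8.4 Frad -0.7 Fz -5.1 w 20.0
```

Request:
send_rows(translation=[[0, 0.4, 0], [0, 0.4, 0], [0, 0.4, 0], [0, 0.2, 0], [0, 0, 0]], dr=[[0, 0, -0.46], [0, 0, -0.46], [0, 0, -0.46], [0, 0, -0.2], [0, 0, 0]], grip=[20, 20, 20, 20, 20])

```text
clock: 14.82
position: [561.9, 73.4, 79.4]
ee_rot: [-0.553, 0.833, -0.001, 0.002]
contact_force: [7.8, -3.3, -6.3]
gripper_width: 20.0
```

```bash
python3 -c "
from h import *
feel()"
```

```text
t 14.82 tcp wheel ang 0.689 r 50.4 z 79.4  tool ang 0.750 Ftan -8.4 Frad 0.5 Fz -6.3 w 20.0
```

Request:
send_rows(translation=[[0, 0.3, 0], [0, 0.3, 0], [0, 0.3, 0], [0, 0.3, 0], [0, 0.3, 0]], dr=[[0, 0, -0.35], [0, 0, -0.35], [0, 0, -0.35], [0, 0, -0.35], [0, 0, -0.35]], grip=[20, 20, 20, 20, 20])

```text
clock: 15.45
position: [561.0, 74.0, 79.4]
ee_rot: [-0.566, 0.824, -0.002, 0.003]
contact_force: [9.0, -3.9, -5.8]
gripper_width: 20.0
```

```bash
python3 -c "
from h import *
feel()"
```

```text
t 15.45 tcp wheel ang 0.710 r 50.6 z 79.4  tool ang 0.781 Ftan -9.8 Frad 0.3 Fz -5.8 w 20.0
```

Request:
send_rows(translation=[[0.1, 0.25, 0], [0, 0.25, 0], [0, 0.25, 0], [0, 0.25, 0], [0, 0.2, 0]], dr=[[0, 0, -0.3], [0, 0, -0.3], [0, 0, -0.3], [0, 0, -0.3], [0, 0, -0.2]], grip=[20, 20, 20, 20, 20])

```text
clock: 16.08
position: [560.2, 74.5, 79.5]
ee_rot: [-0.576, 0.817, -0.002, 0.003]
contact_force: [9.8, -3.0, -7.4]
gripper_width: 20.3
```

```bash
python3 -c "
from h import *
feel()
for i in range(6):
    arm.get_image('top'); feel()"
```

```text
t 16.07 tcp wheel ang 0.727 r 50.7 z 79.5  tool ang 0.805 Ftan -10.1 Frad 1.3 Fz -7.4 w 20.3
t 16.12 tcp wheel ang 0.728 r 50.7 z 79.4  tool ang 0.805 Ftan -10.2 Frad 0.2 Fz -8.2 w 20.0
t 16.18 tcp wheel ang 0.727 r 50.7 z 79.4  tool ang 0.805 Ftan -11.3 Frad 0.9 Fz -7.8 w 20.1
t 16.23 tcp wheel ang 0.727 r 50.7 z 79.4  tool ang 0.805 Ftan -11.5 Frad -0.1 Fz -7.7 w 20.3
t 16.27 tcp wheel ang 0.728 r 50.7 z 79.4  tool ang 0.805 Ftan -10.9 Frad 0.5 Fz -7.4 w 19.9
t 16.32 tcp wheel ang 0.727 r 50.7 z 79.5  tool ang 0.805 Ftan -11.3 Frad 1.0 Fz -7.4 w 20.2
t 16.38 tcp wheel ang 0.727 r 50.7 z 79.4  tool ang 0.805 Ftan -11.6 Frad 0.4 Fz -7.4 w 20.0
```

Request:
send_rows(translation=[[0, -1, 0], [0, -1, 0], [0, -1, 0], [0, -1, 0], [0, -1, 0]], dr=[[0, 0, 0], [0, 0, 0], [0, 0, 0], [0, 0, 0], [0, 0, 0]], grip=[20, 20, 20, 20, 20])

```text
clock: 17.0
position: [560.5, 72.5, 79.2]
ee_rot: [-0.575, 0.818, 0.0, -0.001]
contact_force: [0.2, 0.6, -0.1]
gripper_width: 19.7
```

```bash
python3 -c "
from h import *
feel();p,a=knob(.72);tgt(*p,76,a)"
```

```text
t 17.0 tcp wheel ang 0.707 r 49.0 z 79.2  tool ang 0.803 Ftan 0.1 Frad 0.6 Fz -0.1 w 19.7
t 17.0 pos [560.5  72.5  79.2] yangle 2.796 tilt [-0.002 -0.    -1.   ] grip 19.7 j6 -0.76 F [ 0.2  0.6 -0.1]
tool delta mm [-1.   0.6  3.2]  rotz tool deg 4.8
```

Request:
send_rows(translation=[[0, 0, 0], [0, 0, 0], [0, 0, -20], [0, 0, -30], [0, 0, -30]], dr=[[0, 0, 0], [0, 0, 0], [0, 0, 0], [0, 0, 0], [0, 0, 0]], grip=[34, 34, 34, 34, 34])

```text
clock: 17.62
position: [560.9, 72.5, 160.0]
ee_rot: [-0.575, 0.818, 0.0, -0.0]
contact_force: [0.3, 0.0, -0.1]
gripper_width: 33.9
```

Request:
send_rows(translation=[[0, 0, 0], [0, 0, 0], [0, 0, 0], [0, 0, 0], [0, 0, 0]], dr=[[0, 0, -10], [0, 0, -10], [0, 0, -10], [0, 0, -10], [0, 0, -10]], grip=[34, 34, 34, 34, 34])

```text
clock: 18.25
position: [561.0, 72.6, 159.3]
ee_rot: [0.868, -0.496, -0.0, 0.0]
contact_force: [0.2, -0.3, 1.2]
gripper_width: 33.8
```

Request:
send_rows(translation=[[0, 0, 0], [0, 0, 0], [0, 0, 0], [0, 0, 0], [0, 0, 0]], dr=[[0, 0, -10], [0, 0, -10], [0, 0, -10], [0, 0, -1], [0, 0, 0]], grip=[34, 34, 34, 34, 34])

```text
clock: 18.88
position: [561.2, 72.6, 159.3]
ee_rot: [0.968, -0.25, -0.0, 0.0]
contact_force: [0.3, -0.5, -0.5]
gripper_width: 33.9
```

```bash
python3 -c "
from h import *
p,a=pin(.48);tgt(*p,75,a)
"
```

```text
t 18.88 pos [561.2  72.6 159.3] yangle -2.076 tilt [-0. -0. -1.] grip 33.9 j6 0.65 F [ 0.3 -0.5 -0.5]
tool delta mm [102.2 128.   84.3]  rotz tool deg -0.9
```

Request:
send_rows(translation=[[34, 42, 0], [34, 43, 0], [34, 43, 0], [0, 0, 0], [0, 0, 0]], dr=[[0, 0, -0.9], [0, 0, 0], [0, 0, 0], [0, 0, 0], [0, 0, 0]], grip=[34, 34, 34, 34, 34])

```text
clock: 19.5
position: [590.5, -88.5, 159.1]
ee_rot: [0.97, -0.242, -0.0, -0.0]
contact_force: [0.7, 0.1, 0.8]
gripper_width: 33.9
```

```bash
python3 -c "
from h import *
p,a=pin(.48);tgt(*p,75,a)
im=snap('top','t7.png');cv2.imwrite('pics/t7z.png',cv2.resize(im[165:275,285:470,::-1],None,fx=4.3,fy=4.3,interpolation=2))
im=snap('side','s7.png')[:,:,::-1];cv2.imwrite('pics/s7z.png',cv2.resize(im[140:300,270:430],None,fx=3.7,fy=3.7,interpolation=2))
"
```

```text
t 19.5 pos [590.5 -88.5 159.1] yangle -2.059 tilt [-0.  0. -1.] grip 33.9 j6 0.96 F [0.7 0.1 0.8]
tool delta mm [-1.4  1.2 84.1]  rotz tool deg 0.0
```

View pics/s7z.png

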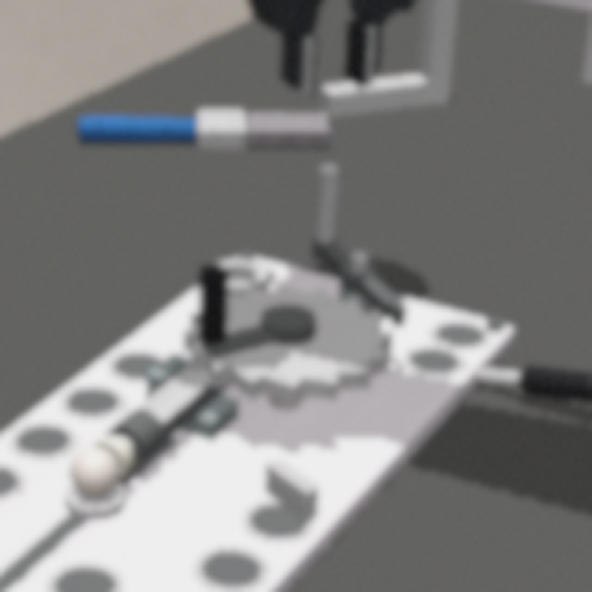

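View pics/t7z.png

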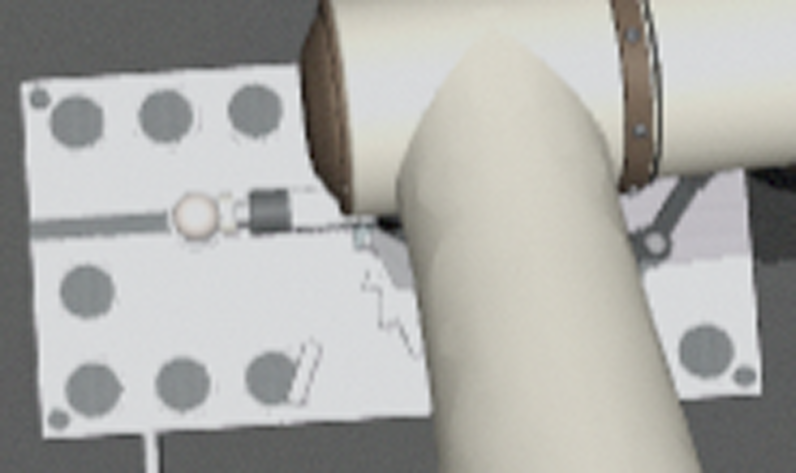

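Nose touches the ball (~100,460 in the side crop), and the pawl is still out. I'll descend on the pin now.

Request:
send_rows(translation=[[-1.4, 1, 25], [0, 0, 25], [0, 0, 20], [0, 0, 13], [0, 0, 0]], dr=[[0, 0, 0], [0, 0, 0], [0, 0, 0], [0, 0, 0], [0, 0, 0]], grip=[34, 34, 34, 34, 34])

```text
clock: 20.23
position: [588.5, -87.9, 75.6]
ee_rot: [0.971, -0.241, -0.001, 0.0]
contact_force: [-0.6, 0.5, 0.4]
gripper_width: 33.9
```

Request:
send_rows(translation=[[0, 0, 0], [0, 0, 0], [0, 0, 0], [0, 0, 0], [0, 0, 0]], dr=[[0, 0, 0], [0, 0, 0], [0, 0, 0], [0, 0, 0], [0, 0, 0]], grip=[18, 18, 18, 18, 18])

```text
clock: 20.85
position: [589.0, -88.7, 76.4]
ee_rot: [0.97, -0.241, 0.0, -0.0]
contact_force: [-0.1, 0.1, 0.6]
gripper_width: 18.1
```

```bash
cat >> h.py <<'E'
def feelp():
    s=arm.read_state(); R=Ro.from_quat(s['ee_rot']).as_matrix(); d=s['position'][:2]-SW([2.5,-96.4])
    ang=np.arctan2(d[1],d[0])-YAW-np.arctan2(-38.8,22.7); r=np.hypot(*d)
    t=np.array([-d[1],d[0]])/r; f=np.array(s['contact_force'])
    print('t',round(s['clock'],2),'tcp pawl ang %.3f r %.1f z %.1f tool %.3f'%(ang,r,s['position'][2],(np.arctan2(R[1,1],R[0,1])+np.pi-.6018)),'Ftan %.1f Frad %.1f Fz %.1f'%(f[:2]@t,f[:2]@d/r,f[2]),'w %.1f'%s['gripper_width'])
E
python3 -c "
from h import *
feelp()
im=snap('side','s8.png')[:,:,::-1];cv2.imwrite('pics/s8z.png',cv2.resize(im[140:300,270:430],None,fx=3.7,fy=3.7,interpolation=2))"
```

```text
t 20.85 tcp pawl ang 0.488 r 45.2 z 76.4 tool 0.482 Ftan 0.1 Frad -0.1 Fz 0.6 w 18.1
```

View pics/s8z.png

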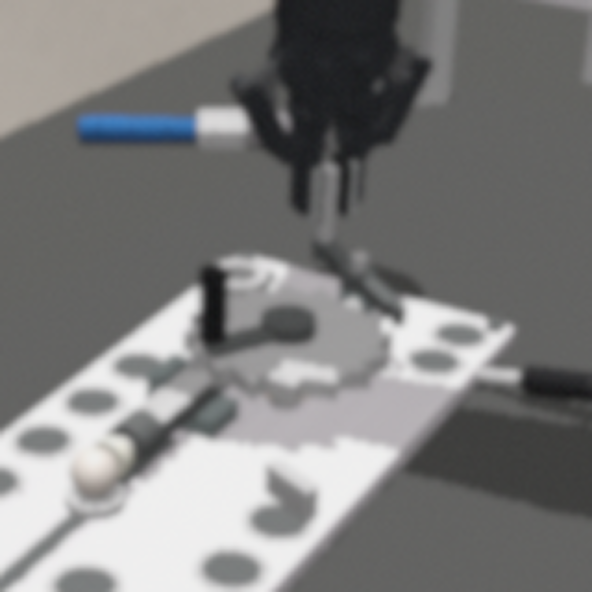

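Request:
send_rows(translation=[[0, 1.8, 0], [-0.1, 1.8, 0], [0, 1.8, 0], [-0.1, 1.8, 0], [0, 1.8, 0]], dr=[[0, 0, 2.3], [0, 0, 2.3], [0, 0, 2.3], [0, 0, 2.3], [0, 0, 2.3]], grip=[18, 18, 18, 18, 18])

```text
clock: 21.52
position: [584.1, -95.6, 76.2]
ee_rot: [0.941, -0.338, 0.0, -0.0]
contact_force: [0.7, 2.1, 1.0]
gripper_width: 18.1
```

```bash
python3 -c "
from h import *
feelp()"
```

```text
t 21.52 tcp pawl ang 0.299 r 44.8 z 76.2 tool 0.280 Ftan 2.1 Frad -0.7 Fz 1.0 w 18.1
```

Request:
send_rows(translation=[[0, 0.9, 0], [0, 0.9, 0], [0, 0.9, 0], [0, 0.9, 0], [0, 0.9, 0]], dr=[[0, 0, 1.15], [0, 0, 1.15], [0, 0, 1.15], [0, 0, 1.15], [0, 0, 1.15]], grip=[18, 18, 18, 18, 18])

```text
clock: 22.15
position: [581.0, -99.5, 76.3]
ee_rot: [0.923, -0.384, 0.0, -0.0]
contact_force: [-0.3, 2.3, -0.6]
gripper_width: 17.8
```

```bash
python3 -c "
from h import *
feelp()"
```

```text
t 22.15 tcp pawl ang 0.188 r 45.1 z 76.3 tool 0.180 Ftan 1.4 Frad -1.8 Fz -0.6 w 17.8
```

Request:
send_rows(translation=[[0, 0.5, 0], [0, 0.5, 0], [0, 0.5, 0], [0, 0.5, 0], [0, 0.5, 0]], dr=[[0, 0, 0.64], [0, 0, 0.64], [0, 0, 0.64], [0, 0, 0.64], [0, 0, 0.64]], grip=[18, 18, 18, 18, 18])

```text
clock: 22.78
position: [579.2, -101.2, 76.3]
ee_rot: [0.912, -0.41, 0.0, -0.0]
contact_force: [0.2, 2.3, 0.2]
gripper_width: 17.9
```

```bash
python3 -c "
from h import *
feelp()"
```

```text
t 22.77 tcp pawl ang 0.134 r 45.1 z 76.3 tool 0.124 Ftan 1.7 Frad -1.6 Fz 0.2 w 17.9
```

Request:
send_rows(translation=[[0, 0.5, 0], [0, 0.5, 0], [0, 0.5, 0], [0, 0.5, 0], [0, 0.5, 0]], dr=[[0, 0, 0.64], [0, 0, 0.64], [0, 0, 0.64], [0, 0, 0.64], [0, 0, 0.64]], grip=[18, 18, 18, 18, 18])

```text
clock: 23.4
position: [577.3, -102.8, 76.3]
ee_rot: [0.9, -0.435, 0.0, -0.0]
contact_force: [1.1, 3.1, -0.6]
gripper_width: 18.1
```

```bash
python3 -c "
from h import *
feelp()"
```

```text
t 23.4 tcp pawl ang 0.078 r 45.1 z 76.3 tool 0.069 Ftan 2.7 Frad -1.7 Fz -0.6 w 18.1
```

Request:
send_rows(translation=[[0, 0.4, 0], [0, 0.4, 0], [0, 0.4, 0], [0, 0.4, 0], [0, 0.4, 0]], dr=[[0, 0, 0.5], [0, 0, 0.5], [0, 0, 0.5], [0, 0, 0.5], [0, 0, 0.5]], grip=[18, 18, 18, 18, 18])

```text
clock: 24.02
position: [575.7, -104.0, 76.3]
ee_rot: [0.891, -0.455, 0.0, -0.0]
contact_force: [0.8, 2.5, -0.3]
gripper_width: 18.4
```

```bash
python3 -c "
from h import *
feelp()"
```

```text
t 24.02 tcp pawl ang 0.033 r 45.1 z 76.3 tool 0.025 Ftan 2.1 Frad -1.5 Fz -0.3 w 18.4
```

Still just pivot friction; pawl about 0.10.

Request:
send_rows(translation=[[0, 0.4, 0], [0, 0.4, 0], [0, 0.4, 0], [0, 0.4, 0], [0, 0.4, 0]], dr=[[0, 0, 0.5], [0, 0, 0.5], [0, 0, 0.5], [0, 0, 0.5], [0, 0, 0.5]], grip=[18, 18, 18, 18, 18])

```text
clock: 24.65
position: [574.6, -104.7, 76.4]
ee_rot: [0.881, -0.474, 0.0, -0.001]
contact_force: [1.6, 5.4, -0.5]
gripper_width: 18.0
```

```bash
python3 -c "
from h import *
feelp()"
```

```text
t 24.65 tcp pawl ang 0.004 r 45.0 z 76.4 tool -0.018 Ftan 4.4 Frad -3.5 Fz -0.5 w 18.0
```

Request:
send_rows(translation=[[0, 0.2, 0], [0, 0.2, 0], [0, 0.2, 0], [0, 0, 0], [0, 0, 0]], dr=[[0, 0, 0.2], [0, 0, 0.2], [0, 0, 0.2], [0, 0, 0], [0, 0, 0]], grip=[18, 18, 18, 18, 18])

```text
clock: 25.28
position: [574.4, -104.7, 76.3]
ee_rot: [0.878, -0.478, 0.001, -0.001]
contact_force: [2.0, 6.0, -2.1]
gripper_width: 17.9
```

```bash
python3 -c "
from h import *
feelp()
for i in range(3): arm.get_image('side'); feelp()"
```

```text
t 25.27 tcp pawl ang 0.002 r 44.9 z 76.3 tool -0.028 Ftan 5.0 Frad -3.8 Fz -2.1 w 17.9
t 25.32 tcp pawl ang 0.002 r 44.9 z 76.4 tool -0.028 Ftan 5.5 Frad -3.7 Fz -0.5 w 17.9
t 25.38 tcp pawl ang 0.003 r 44.9 z 76.4 tool -0.028 Ftan 5.4 Frad -3.4 Fz -1.0 w 18.2
t 25.43 tcp pawl ang 0.002 r 44.9 z 76.3 tool -0.028 Ftan 4.1 Frad -3.4 Fz -1.2 w 17.8
```

Request:
send_rows(translation=[[0, -0.8, 0], [0, -0.8, 0], [0, -1, 0], [0, -1, 0], [0, -1, 0]], dr=[[0, 0, 0], [0, 0, 0], [0, 0, 0], [0, 0, 0], [0, 0, 0]], grip=[18, 18, 18, 18, 18])

```text
clock: 26.05
position: [577.1, -103.4, 76.2]
ee_rot: [0.878, -0.478, -0.0, 0.0]
contact_force: [0.5, 1.3, -0.1]
gripper_width: 18.0
```

```bash
python3 -c "
from h import *
feelp()"
```

```text
t 26.05 tcp pawl ang 0.067 r 45.4 z 76.2 tool -0.029 Ftan 1.2 Frad -0.7 Fz -0.1 w 18.0
```

Request:
send_rows(translation=[[0, 0, 0], [0, 0, 0], [0, 0, 0], [0, 0, -20], [0, 0, -30]], dr=[[0, 0, 0], [0, 0, 0], [0, 0, 0], [0, 0, 0], [0, 0, 0]], grip=[34, 34, 34, 34, 34])

```text
clock: 26.68
position: [576.6, -103.0, 125.8]
ee_rot: [0.878, -0.478, -0.001, 0.001]
contact_force: [0.0, 0.4, 0.6]
gripper_width: 34.0
```

Request:
send_rows(translation=[[0, 0, -40], [0, 0, -40], [0, 0, -20], [25, 40, 0], [25, 40, 0]], dr=[[0, 0, 0], [0, 0, 0], [0, 0, 0], [0, 0, 0], [0, 0, 0]], grip=[34, 34, 34, 34, 34])

```text
clock: 27.3
position: [537.0, -188.8, 226.7]
ee_rot: [0.879, -0.478, 0.0, -0.0]
contact_force: [0.8, -0.9, 0.0]
gripper_width: 34.4
```

Request:
send_rows(translation=[[25, 40, 0], [25, 40, 0], [25, 40, 0], [25, 40, 0], [0, 0, 0]], dr=[[0, 0, 0], [0, 0, 0], [0, 0, 0], [0, 0, 0], [0, 0, 0]], grip=[34, 34, 34, 34, 34])

```text
clock: 27.92
position: [455.6, -361.4, 226.0]
ee_rot: [0.877, -0.48, -0.0, 0.0]
contact_force: [0.3, 0.1, 0.4]
gripper_width: 34.2
```

```bash
python3 -c "
from h import *
s=arm.read_state();print(s['position'],s['clock'],s['contact_force'])
im=snap('top','t9.png');cv2.imwrite('pics/t9z.png',cv2.resize(im[165:275,285:470,::-1],None,fx=4.3,fy=4.3,interpolation=2))
im=snap('side','s9.png')[:,:,::-1];cv2.imwrite('pics/s9z.png',cv2.resize(im[140:300,270:430],None,fx=3.7,fy=3.7,interpolation=2))"
```

```text
[ 455.5853765  -361.39846109  226.04512115] 27.925 [0.2606846  0.138365   0.43437834]
```

View pics/t9z.png

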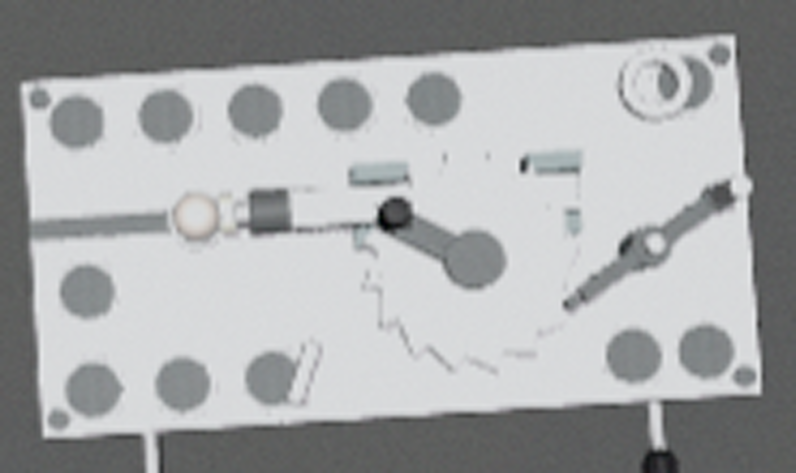

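View pics/s9z.png

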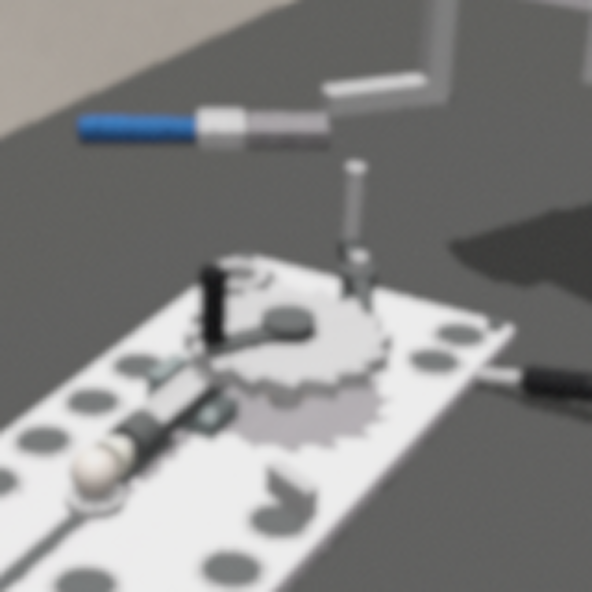

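```bash
python3 - <<'E'
from h import *
z=lambda a:(np.array(a)+.5)/4.3-.5+np.array([285,165])
k=ray('top',z([[396,211]]),112.)[0][:2]-O; print('wheel',np.arctan2(k[1],k[0])-YAW-.35,np.hypot(*k))
p=ray('top',z([[741,187]]),108.)[0][:2]-SW([2.5,-96.4]); print('pawl',np.arctan2(p[1],p[0])-YAW-np.arctan2(-38.8,22.7),np.hypot(*p))
a=cv2.imread('pics/t0.png') 
b=cv2.absdiff(cv2.imread('pics/s7.png'),cv2.imread('pics/s9.png'))[225:260,285:345].max(); print('max diff knob/nose region',b)
arm.job_done(); print(arm.read_state()['clock'])
E
```

```text
wheel 0.7155412666221989 50.638307230341695
pawl 0.023022872839873365 44.603418117968424
max diff knob/nose region 63
the job is handed in; nothing more can be done
the job is handed in; nothing more can be done[ WARN:0@0.570] global loadsave.cpp:275 findDecoder imread_('pics/t0.png'): can't open/read file: check file path/integrity
```

I lifted the pawl clear of the teeth (about 0.47 rad) and turned the wheel back until the nose bore on the ball. I then swung the pawl in until it met a tooth, backed the arm clear and handed the job in at about 28 s.

- **Bearing force:** The knob took about 7.2 N turning free and about 11.1 N at the end. That puts roughly 7.8 N on the ball, and it agrees with the turn made after contact (about 0.064 rad). The readings scatter by about 0.6 N at the knob, so about 1 N at the ball. I did not feel the ball force again after seating the pawl, because that would have meant forcing the wheel against it.
- **Wheel:** The last top picture gives 0.716 rad. The gripper position at the push limit gave about 0.69, which agrees within the measuring error.
- **Pawl:** It stopped moving while the push at the pin rose from about 2 N to 5 N, so it is pressing on the teeth. Its angle reads about 0.07 rad from the arm but 0.02 from the picture. Both are within the 0 to 0.20 range, but they differ by a pixel or two.
- **Bystanders:** In the last pictures the ring and gauge block are where they were, and the arm never went near the tray or the bottle.
- **Failed check:** A picture comparison of the nose and knob area before and after seating the pawl proved nothing, because the arm's shadow had moved. By eye the nose still rests on the ball.

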